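# Make up two service kits at the workshop bench

## Robot

A 6-joint arm with a two-finger parallel gripper is mounted at the origin on the work surface. World frame = base frame: x ahead of the robot, y to its left, z up, the work surface at z = 0. Lengths are in m, angles in degrees, forces in N, time in s.
With the tool pointing down it reaches from about 0.35 to 0.925 m from the base axis. Payload 6.4 kg.
Tool frame: the origin (TCP) lies between the finger pads; the fingertips stand 11 mm ahead of it and the grasp point (between the pads) lies 8 mm behind it; z points along the fingers, y is the line along which they close (so a half turn about z gives the same grasp; the last joint's range is limited). The gripper opens to 85 mm and grips with 20 to 120 N. Pads are 22 mm wide; open, the fingers measure 114 mm over their backs; the gripper's body (76 mm by 85 mm) begins 54 mm behind the grasp point. The pads swing forward as they close: fully open they stand 13 mm farther back than shut.
Start: joints at [-76.266, 14.043, 89.255, -0, 76.702, -9.975], TCP at [0.261, -0.595, 0.242] pointing down, gripper open.
Joint ranges: [-179.41, 179.41], [-58.25, 129.5], [7.25, 145.43], [-54.29, 234.29], [11.92, 165.04], [-157.13, 157.13]. Speed limits (degrees/s): [147.25, 147.25, 180, 180, 180, 180].

## Interface

Orientations are given as a 3x3 rotation matrix whose columns are the frame's x, y, z axes.
In Python, from station import bot gives the robot as it stands. The module is installed in compiled form; this text tells all that it offers.
- The arm moves only by the tool play_rows, never from a script. Its argument "targets" is one flat list of numbers, 7 for each row, row after row: the shift along the tool's x, y, z in mm, then the turn, a rotation vector about the tool's x, y, z in rad, then the closure, from 0 (fully open) to 1 (shut). A call has 1 to 10 rows; each row is the pose to reach, as a shift and turn from the pose commanded when the call began, along the tool's axes at that moment; what a row does not reach only later rows make up. A row lasts 1/8 s, in which the tool goes at most 62.5 mm and 10.7 degrees, less where a joint would pass 70% of its speed; a pose out of reach is approached as far as the arm can. A call with a gripper value outside its range is refused whole. The fingers move at their own pace and stop on an object; "grip_force" is the grip in N (left out, the last holds). Time passes only in rows, so rows that repeat a pose let the fingers close. It gives the time, the measured TCP pose, the force, the opening and the grip force at its end, in the units of the state.
- bot.get_obs(): the state, without advancing time (a new reading comes with each control period).
- bot.capture(name): name is "side" or "top" or "wrist"; returns the picture (400x640x3 uint8, blue, green, red); there is no depth.
- bot.calibration(name): a dict with "fx", "fy", "cx", "cy" (pixels), "camera_from_world" (4x4, takes a point from world to camera coordinates); the wrist camera has in their place "mount" (4x4, takes a point from camera to tool coordinates, whose origin is the TCP and whose axes are the flange's). Camera axes: x right, y down, z forward; pixel columns grow to the right and rows downward; lengths in m; the calibration is good to about 2 mm. A picture is of the moment at which its call begins: read the wrist's pose just before it. calibration takes no time and is no camera call.
- bot.close_job(): hands the job in; it is judged then, once.
The state is a dict: "clock": time; "q": joint angles; "qd": joint speeds; "tau": joint torques, N m; "ee_pos": TCP position; "ee_rot": TCP orientation; "force": force on the tool from outside, world axes, zero at the start; "wrist_torque": the same for the moment, N m; "grip_width": finger opening in m; "grasp_force": force on a finger pad.
Only numpy, scipy, OpenCV 4.12 (cv2) and the standard library are available. Lean on these libraries where they do the work, as an engineer would, in place of code of your own. Each camera call takes 0.05 s, during which the arm holds its last target. There are 200 camera calls.

## Task

Make up the two kits for the next jobs, one part to a well, each standing upright on the floor of its well as it stood on the bench. The red tray gets the blue oil filter, the brass bushing and the cardboard carton, with the carton in the middle well to keep the two metal parts from knocking together; the blue tray gets the green bottle and the black rubber mount, either way round. Do not tip any part over, and leave the wrench, the cup and the jack where they are.

Things in the scene. Friction and masses are not known exactly. Their poses are not given: they have to be found in the camera images.
- filter_mid (a point): spin-on oil filter: blue canister with a black band near the foot and black flutes near the top, standing upright, 48 mm diameter, 70 mm tall, about 0.2 kg. The point is its centre, 35 mm above its underside; z up its axis.
- bush_mid (a point): brass flanged bushing, a hollow sleeve standing on its flange: sleeve 40 mm outer diameter (30 mm bore), flange 50 mm diameter and 7 mm high at the foot, 52 mm tall in all, about 0.25 kg. The point is on its axis, 26 mm above its underside; z up its axis.
- carton_mid (a point): small closed brown cardboard carton, with a pale tape strip and white labels: 58 mm along its x, 44 mm along its y, 54 mm tall, about 0.2 kg. The point is its centre, 27 mm above its underside; z up.
- bottle_mid (a point): small closed green bottle with a white label and a white cap, standing upright: 44 mm diameter up to 56 mm height, then narrowing to the 22 mm cap, 80 mm tall in all, about 0.13 kg. The point is on its axis, 40 mm above its underside; z up its axis.
- mount_mid (a point): black rubber vibration mount, a drum between two thin bright metal discs, a threaded stud on top: drum 44 mm diameter, discs 46 mm, 50 mm tall, and the 10 mm stud rises 18 mm more; about 0.2 kg. The point is the centre of the drum, 25 mm above its underside; z up its axis.
- red_tray: low kit tray with red rims and a grey floor, 88 mm along its x and 232 mm along its y, with three wells in a row along its y, centred at y = -76, 0 and +76 mm. The wells are 80 mm along the tray's x by 72 mm along its y, floor 4 mm above the bench; rims and dividers are 4 mm thick and stand 12 mm above the bench. Held to the bench by magnetic feet: it does not move. Origin on the bench under the middle of the tray, z up.
- blue_tray: low kit tray with blue rims and a grey floor, 88 mm along its x and 156 mm along its y, with two wells in a row along its y, centred at y = -38 and +38 mm. The wells are 80 mm along the tray's x by 72 mm along its y, floor 4 mm above the bench; rims and dividers are 4 mm thick and stand 12 mm above the bench. Held to the bench by magnetic feet: it does not move. Origin on the bench under the middle of the tray, z up.
- wrench: steel wrench, 170 mm long, lying on the bench beyond the cup; not part of the job.
- cup: white paper cup, 76 mm across the rim and 95 mm tall, standing to the robot's left; not part of the job. Origin at the centre of its underside.
- jack: red bottle jack, 100 by 90 mm foot, 159 mm tall, about 2 kg, standing to the robot's right; not part of the job. Origin at the centre of its underside.
Mind the look-alikes: they are no part of the job. Leave any orange look-alike of the part that bears carton_mid alone.

How it is judged:
By the outcome, as a careful person would: the job done as asked, in the order asked, and still so for the second after the job is handed in, with the robot touching nothing.
It also fails if it takes over 128 s, if anything falls off the work surface, if the arm or the gripper's body presses on something with over 40 N, if the wrist force passes 120 N, or if a joint passes its speed limit or range.

## Working session

There is one attempt and no reset: what is moved stays moved. The work goes in short steps, Python scripts to look and compute and a tool call to move; the robot and the scene stay as the last step left them, time stands still between calls to the robot, and variables do not carry over. Pictures are saved under pics/ and viewed, at most 14 in all, crops included, and the job is handed in when it is done.

Besides the shell and the picture viewer there is one more tool, called after "Emit:" in YAML: its name, and indented under it one key for each argument. play_rows: Moves the arm, as the interface text tells. Its arguments: {"type":"object","properties":{"targets":{"type":"array","items":{"type":"number"}},"grip_force":{"type":"number"}},"required":["targets"]}

```bash
mkdir -p pics; python3 - <<'E'
from station import bot
import cv2, numpy as np
np.set_printoptions(precision=4,suppress=True)
for n in ("top","side"):
    cv2.imwrite(f"pics/{n}0.png",bot.capture(n)); c=bot.calibration(n); print(n,c)
print(bot.calibration("wrist"))
o=bot.get_obs(); print(o)
E
```

```text
top {'fx': 365.26368277540075, 'fy': 365.26368277540075, 'cx': 313.8387320017428, 'cy': 199.05979182596846, 'camera_from_world': array([[-0.0005, -1.    , -0.0042, -0.0066],
       [-0.9988,  0.0007, -0.0493,  0.4479],
       [ 0.0493,  0.0042, -0.9988,  1.0102],
       [ 0.    ,  0.    ,  0.    ,  1.    ]])}
side {'fx': 485.47826064591396, 'fy': 485.47826064591396, 'cx': 314.0959592385717, 'cy': 196.8479213010246, 'camera_from_world': array([[-0.9974, -0.0717,  0.006 ,  0.434 ],
       [-0.0564,  0.7265, -0.6849,  0.0952],
       [ 0.0448, -0.6834, -0.7287,  1.3767],
       [ 0.    ,  0.    ,  0.    ,  1.    ]])}
{'fx': 277.58619662797884, 'fy': 277.58619662797884, 'cx': 327.5335527949947, 'cy': 200.1179829319277, 'mount': array([[-0.0009, -0.9527, -0.3039,  0.0786],
       [ 1.    , -0.0011,  0.0006, -0.0001],
       [-0.0009, -0.3039,  0.9527, -0.1319],
       [ 0.    ,  0.    ,  0.    ,  1.    ]])}
{'clock': 0.1, 'q': array([-76.2662,  14.0797,  89.3178,   0.0001,  76.7044,  -9.9741]), 'qd': array([ 0.0517, -0.1038, -0.1694, -0.0194,  0.0402, -0.0689]), 'tau': array([ -0.0005, -43.0675, -32.7127,  -0.0002,   0.0028,   0.    ]), 'ee_pos': array([ 0.2612, -0.5947,  0.2413]), 'ee_rot': array([[ 0.9156,  0.4021, -0.0004],
       [ 0.4021, -0.9156,  0.0017],
       [ 0.0003, -0.0018, -1.    ]]), 'force': array([ 0.8064,  0.4032, -0.3406]), 'wrist_torque': array([ 0.0569,  0.0055, -0.0145]), 'grasp_force': 0.0, 'grip_width': 0.08552635632581207}
```

View pics/top0.png

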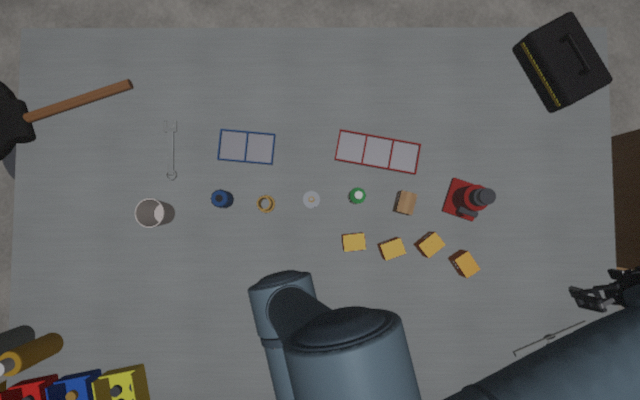

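View pics/side0.png

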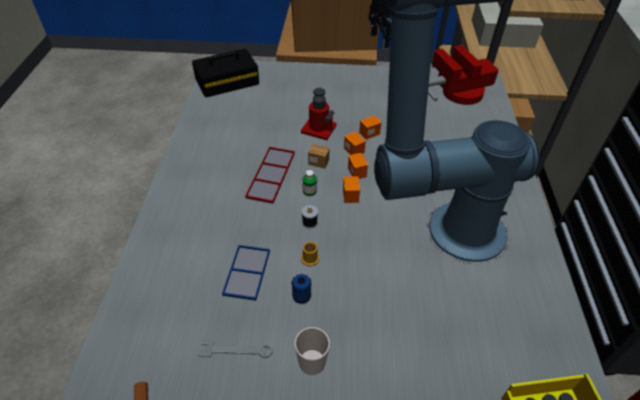

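The top view shows, left to right: filter (221,199), bushing (265,204), mount (311,199), bottle (357,196) and brown carton (405,202). The jack is at (465,198), the blue tray at (247,146) and the red tray at (378,152). There are four orange boxes, at (354,242), (392,249), (430,244) and (464,263). These are the look-alikes, and only the brown box at (405,202) fits the description of the carton. I'll confirm that in a crop.

```bash
cat > h.py <<'E'
from station import bot
import cv2, numpy as np
np.set_printoptions(precision=4,suppress=True)
def cam(n,o=None):
    c=bot.calibration(n)
    if n=="wrist":
        T=np.eye(4);T[:3,:3]=o["ee_rot"];T[:3,3]=o["ee_pos"];T=T@c["mount"]
    else: T=np.linalg.inv(c["camera_from_world"])
    return c,T
def ray(ct,px,z):
    c,T=ct; px=np.atleast_2d(px).astype(float)
    d=np.c_[(px[:,0]-c["cx"])/c["fx"],(px[:,1]-c["cy"])/c["fy"],np.ones(len(px))]@T[:3,:3].T
    return (T[:3,3]+d*((z-T[2,3])/d[:,2])[:,None])[:,:2]
def blobs(img,lo,hi,amin=60):
    hsv=cv2.cvtColor(img,cv2.COLOR_BGR2HSV)
    m=cv2.inRange(hsv,np.array(lo),np.array(hi))
    cs,_=cv2.findContours(m,cv2.RETR_EXTERNAL,cv2.CHAIN_APPROX_NONE)
    return [c for c in cs if cv2.contourArea(c)>=amin]
def see(tag):
    o=bot.get_obs(); im=bot.capture("wrist"); cv2.imwrite(f"pics/{tag}.png",im)
    return o,im,cam("wrist",o)
def rect(ct,c,z):
    p=ray(ct,c[:,0],z).astype(np.float32); (cx,cy),(w,h),a=cv2.minAreaRect(p*1000); return np.array([cx,cy,w,h,a])
E
python3 - <<'E'
from h import *
im=cv2.imread("pics/top0.png"); ct=cam("top")
for n,px,z in [("filter",(221,199),.05),("bush",(265,204),.04),("mount",(311,199),.05),("bottle",(357,196),.07),("carton",(405,202),.03),("blue",(247,146),.012),("red",(378,152),.012),("jack",(463,200),.0)]: print(n,ray(ct,px,z))
for n,lo,hi in [("red",(0,90,60),(8,255,255)),("red2",(172,90,60),(180,255,255)),("blue",(105,90,50),(125,255,255)),]:
    for c in blobs(im,lo,hi): print(n,cv2.boundingRect(c),rect(ct,c,.012))
cv2.imwrite("pics/crop0.png",cv2.resize(im[115:285,190:500],None,fx=2.5,fy=2.5,interpolation=cv2.INTER_CUBIC))
E
```

```text
filter [[0.4463 0.2429]]
bush [[0.4331 0.1257]]
mount [[0.4461 0.0006]]
bottle [[ 0.4529 -0.1208]]
carton [[ 0.4387 -0.2567]]
blue [[0.5975 0.1813]]
red [[ 0.58   -0.1872]]
jack [[ 0.4455 -0.4276]]
red (0, 374, 58, 26) [-78.365  770.014   54.3661 164.657   15.0957]
red (442, 178, 44, 38) [ 445.8382 -431.3413  110.2787  100.9502   71.7409]
blue (45, 369, 56, 31) [-73.2375 646.7872  74.1094 160.7914  16.3818]
blue (211, 190, 21, 17) [450.9843 252.7207  56.0893  44.8091  89.9656]
blue (217, 129, 58, 35) [596.8521 184.3693 155.2858  86.8343  84.6756]
```

View pics/crop0.png

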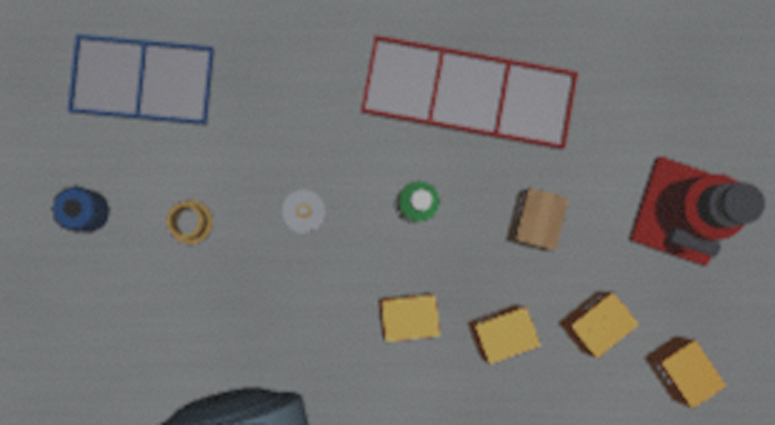

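The crop confirms it: only the box at crop (540,218), which is full-frame (405,202), is brown. The four lower boxes are orange-yellow, so I'll leave them. Next I'll plan the move to a viewing pose.

```bash
cat >> h.py <<'E'
from scipy.spatial.transform import Rotation as Ro
def to(x,y,z,yaw):
    o=bot.get_obs(); a=np.radians(yaw); R=o["ee_rot"]
    Y=np.array([np.cos(a),np.sin(a),0]);Z=np.array([0,0,-1.]);D=np.c_[np.cross(Y,Z),Y,Z]
    print("move mm",(R.T@(np.array([x,y,z])-o["ee_pos"])*1000).round(1),"rot",Ro.from_matrix(R.T@D).as_rotvec().round(4))
E
python3 -c "
from h import *
to(.46,.19,.26,-7)"
```

```text
move mm [ 497.5 -638.6  -17.4] rot [-0.0014 -0.0012 -1.0348]
```

Emit:
play_rows:
  targets: [497,-639,-17,-0.001,-0.001,-1.035,0,497,-639,-17,-0.001,-0.001,-1.035,0,497,-639,-17,-0.001,-0.001,-1.035,0,497,-639,-17,-0.001,-0.001,-1.035,0,497,-639,-17,-0.001,-0.001,-1.035,0,497,-639,-17,-0.001,-0.001,-1.035,0,497,-639,-17,-0.001,-0.001,-1.035,0,497,-639,-17,-0.001,-0.001,-1.035,0,497,-639,-17,-0.001,-0.001,-1.035,0,497,-639,-17,-0.001,-0.001,-1.035,0]

```text
clock: 1.35
ee_pos: [0.4142, 0.0128, 0.2554]
ee_rot: [[0.122, 0.993, 0.001], [0.993, -0.122, -0.002], [-0.001, 0.001, -1.0]]
force: [0.3, -0.0, -0.4]
grip_width: 0.0855
grasp_force: 0.0
```

```bash
python3 -c "
from h import *
to(.46,.19,.26,-7)"
```

```text
move mm [181.5  23.9  -4.8] rot [ 0.0011  0.0015 -0.    ]
```

Emit:
play_rows:
  targets: [160,22,-3,0,0,0,0,160,22,-3,0,0,0,0,160,22,-3,0,0,0,0,160,22,-3,0,0,0,0,160,22,-3,0,0,0,0]

```text
clock: 1.98
ee_pos: [0.4552, 0.1664, 0.2577]
ee_rot: [[0.122, 0.993, -0.001], [0.993, -0.122, -0.002], [-0.002, -0.001, -1.0]]
force: [0.4, -0.2, 0.8]
grip_width: 0.0854
grasp_force: 0.0
```

```bash
python3 -c "
from h import *
o,im,ct=see('w1'); print(o['ee_pos'],np.abs(o['qd']).max())"
```

```text
[0.4552 0.1664 0.2577] 1.2509739983167292
```

View pics/w1.png

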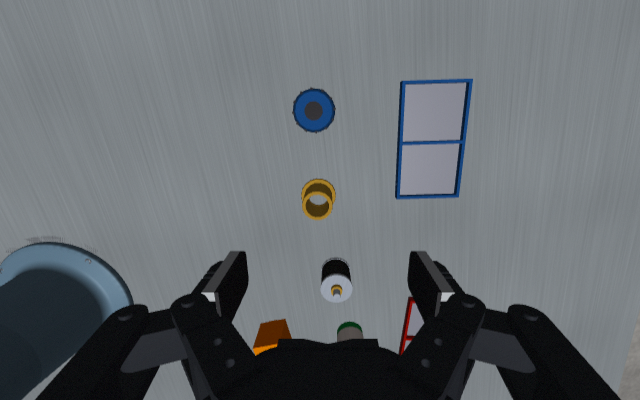

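The wrist view shows the filter (314,110), the bushing with its top ring near (318,206), the mount's top disc (336,288) and the blue tray (435,140). I'll measure all of them from this picture.

```bash
cat >> h.py <<'E'
def circ(ct,c,z):
    p=ray(ct,c[:,0],z).astype(np.float32)*1000; (x,y),r=cv2.minEnclosingCircle(p); return np.array([x,y,r])
E
python3 - <<'E'
from h import *
o=bot.get_obs(); im=cv2.imread("pics/w1.png"); ct=cam("wrist",o)
hsv=cv2.cvtColor(im,cv2.COLOR_BGR2HSV)
for n,p in [("filt",(300,110)),("bush",(318,217)),("mount",(345,295)),("fl",(435,110))]: print(n,hsv[p[1],p[0]])
for c in blobs(im,(100,120,40),(125,255,255)):
    print("blue",cv2.boundingRect(c),rect(ct,c,.012),circ(ct,c,.07))
for c in blobs(im,(15,80,40),(35,255,255)):
    b=cv2.boundingRect(c); print("gold",b,circ(ct,c,.0),circ(ct,c,.052)); 
    r=c[c[:,0,1]>b[1]+b[3]-12]; p=ray(ct,r[:,0],.052)
    A=np.c_[2*p,np.ones(len(p))]; s=np.linalg.lstsq(A,(p**2).sum(1),rcond=None)[0]; print("  top ring",s[:2],np.sqrt(s[2]+s[0]**2+s[1]**2))
for c in blobs(im,(80,5,120),(130,70,255)):
    b=cv2.boundingRect(c); print("pale",b,circ(ct,c,.05))
print(ray(ct,(314,110),.07),ray(ct,(336,288),.05))
E
```

```text
filt [106 216 125]
bush [ 21 189 146]
mount [109  29 170]
fl [120  20 150]
blue (293, 89, 42, 43) [447.7016 246.4639  52.5288  51.8883  28.8555] [450.6879 246.1475  22.68  ]
blue (395, 79, 78, 120) [598.3266 186.8057 155.623   90.497   84.6054] [578.7484 195.817   74.8665]
gold (253, 344, 25, 12) [ 306.6029 -144.7649   23.9533] [327.8082 -92.8847  20.7567]
  top ring [ 0.325  -0.0938] 0.012916666386388382
gold (301, 179, 35, 41) [435.5348 122.324   31.6952] [439.5337 138.5603  27.4654]
  top ring [0.4378 0.1306] 0.019024068217701758
pale (461, 361, 52, 39) [ 677.2029 -208.4621   55.694 ]
pale (144, 361, 51, 39) [ 150.9016 -141.886    55.4219]
pale (23, 358, 48, 42) [ -38.6199 -110.5366   67.8808]
pale (408, 304, 16, 31) [555.9341 -65.9203  27.6064]
pale (441, 292, 14, 9) [605.8088 -30.4209  10.5676]
pale (202, 292, 13, 9) [262.8951  12.3976  10.3541]
pale (0, 0, 640, 393) [482.5648  34.8763 496.9271]
[[0.4511 0.2466]] [[0.4479 0.0028]]
```

```bash
python3 -c "
from h import *
to(.4507,.2464,.13,-10); to(.4507,.2464,.032,-10)"
```

```text
move mm [ 79.4 -14.4 127.7] rot [-0.0002  0.0018  0.0516]
move mm [ 79.6 -14.4 225.7] rot [-0.0002  0.0018  0.0516]
```

Emit:
play_rows:
  targets: [79,-14,128,0,0.002,0.052,0,79,-14,128,0,0.002,0.052,0,79,-14,128,0,0.002,0.052,0,79,-14,128,0,0.002,0.052,0,79,-14,176,0,0.002,0.052,0,79,-14,225,0,0.002,0.052,0,79,-14,225,0,0.002,0.052,0,79,-14,225,0,0.002,0.052,0.2,79,-14,225,0,0.002,0.052,0.6,79,-14,225,0,0.002,0.052,0.6]
  grip_force: 40

```text
clock: 3.28
ee_pos: [0.4534, 0.2471, 0.0361]
ee_rot: [[0.173, 0.985, 0.005], [0.985, -0.173, 0.002], [0.002, 0.005, -1.0]]
force: [-1.5, -1.0, 7.8]
grip_width: 0.0473
grasp_force: 40.5
```

Emit:
play_rows:
  targets: [0,0,0,0,0,0,0.6,0,0,0,0,0,0,0.6]

```text
clock: 3.52
ee_pos: [0.4534, 0.2471, 0.0361]
ee_rot: [[0.173, 0.985, 0.005], [0.985, -0.173, 0.002], [0.002, 0.004, -1.0]]
force: [-2.0, -0.6, 8.1]
grip_width: 0.0471
grasp_force: 40.5
```

```bash
python3 -c "
from h import *
o=bot.get_obs();print(o['ee_pos'],o['force'],o['grip_width']); to(.4534,.2471,.23,-10); to(.47,-.19,.23,-10)"
```

```text
[0.4534 0.2471 0.0361] [-1.9689 -0.5966  8.1424] 0.04713078846123908
move mm [   0.4    0.9 -193.9] rot [ 0.0045 -0.0023  0.0007]
move mm [-427.2   92.8 -194.4] rot [ 0.0045 -0.0023  0.0007]
```

Emit:
play_rows:
  targets: [0,0,-50,0,0,0,0.6,0,0,-100,0,0,0,0.6,-20,5,-150,0.004,-0.002,0,0.6,-75,17,-190,0.004,-0.002,0,0.6,-135,31,-194,0.004,-0.002,0,0.6,-195,44,-194,0.004,-0.002,0,0.6,-255,56,-194,0.004,-0.002,0,0.6,-315,70,-194,0.004,-0.002,0,0.6,-375,82,-194,0.004,-0.002,0,0.6,-427,93,-194,0.004,-0.002,0,0.6]

```text
clock: 4.78
ee_pos: [0.4687, -0.1925, 0.2282]
ee_rot: [[0.174, 0.985, -0.002], [0.985, -0.174, -0.002], [-0.002, -0.001, -1.0]]
force: [0.6, 1.2, -2.0]
grip_width: 0.0471
grasp_force: 42.6
```

Emit:
play_rows:
  targets: [0,0,0,0,0,0,0.6,0,0,0,0,0,0,0.6]

```text
clock: 5.03
ee_pos: [0.4688, -0.1898, 0.2273]
ee_rot: [[0.173, 0.985, -0.003], [0.985, -0.173, -0.001], [-0.001, -0.003, -1.0]]
force: [-1.1, 0.6, -2.1]
grip_width: 0.0471
grasp_force: 42.6
```

```bash
python3 -c "
from h import *
o,im,ct=see('w2'); print(o['ee_pos'],np.abs(o['qd']).max(),o['grip_width'])
for c in blobs(im,(0,100,40),(7,255,255))+blobs(im,(173,100,40),(180,255,255)): print(cv2.boundingRect(c),rect(ct,c,.012))
"
```

```text
[ 0.4688 -0.1898  0.2273] 1.5549767098270468 0.047125629911843776
(356, 317, 21, 22) [ 490.7513 -442.1978   47.9149   20.4608   45.5837]
(376, 51, 93, 189) [ 583.6485 -183.4055  231.5982   90.0324   79.5293]
```

View pics/w2.png

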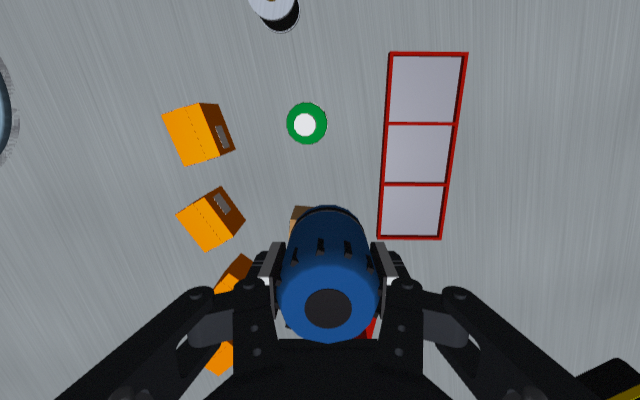

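Filter is held upright; the red tray reads 231.6 x 90 mm, centred at (0.5836,-0.1834) with yaw -10.5. The bottle is at (307,123), and the filter goes into the +y well.

```bash
python3 -c "
from h import *
o=bot.get_obs();ct=cam('wrist',o);im=cv2.imread('pics/w2.png')
print('bottle',ray(ct,(304.5,124),.08))
for c in blobs(im,(50,80,30),(85,255,255)): print(cv2.boundingRect(c),circ(ct,c,.056),circ(ct,c,.0))
to(.5974,-.1087,.10,-10.5); to(.5974,-.1087,.042,-10.5)"
```

```text
bottle [[ 0.4585 -0.12  ]]
(286, 102, 41, 43) [ 458.5011 -120.3264   21.7763] [ 453.9221 -121.8479   25.8009]
move mm [101.7 113.2 126.7] rot [-0.0032  0.0012  0.0101]
move mm [101.8 113.4 184.7] rot [-0.0032  0.0012  0.0101]
```

Emit:
play_rows:
  targets: [30,33,5,0,0,0.005,0.6,60,68,20,-0.003,0.001,0.01,0.6,90,100,60,-0.003,0.001,0.01,0.6,102,113,110,-0.003,0.001,0.01,0.6,102,113,145,-0.003,0.001,0.01,0.6,102,113,165,-0.003,0.001,0.01,0.6,102,113,180,-0.003,0.001,0.01,0.6,102,113,180,-0.003,0.001,0.01,0.6]

```text
clock: 6.08
ee_pos: [0.597, -0.1091, 0.0462]
ee_rot: [[0.183, 0.983, -0.001], [0.983, -0.183, 0.0], [-0.0, -0.001, -1.0]]
force: [-0.3, 0.3, -1.8]
grip_width: 0.0473
grasp_force: 42.7
```

```bash
python3 -c "
from h import *
o=bot.get_obs();print(o['ee_pos'],o['force']);to(.5974,-.1087,.041,-10.5)"
```

```text
[ 0.597  -0.1091  0.0462] [-0.3265  0.2829 -1.8341]
move mm [0.5 0.3 5.2] rot [-0.0012  0.0002 -0.0006]
```

Emit:
play_rows:
  targets: [0,0,3,0,0,0,0.6,0,0,6,0,0,0,0.6,0,0,6,0,0,0,0.6,0,0,6,0,0,0,0.3,0,0,6,0,0,0,0.15,0,0,6,0,0,0,0.1,0,0,-30,0,0,0,0.1,0,0,-85,0,0,0,0.05,0,0,-140,0,0,0,0,0,0,-160,0,0,0,0]

```text
clock: 7.32
ee_pos: [0.5992, -0.11, 0.211]
ee_rot: [[0.183, 0.983, 0.006], [0.983, -0.183, -0.003], [-0.002, 0.007, -1.0]]
force: [0.5, -0.4, -1.5]
grip_width: 0.086
grasp_force: 0.0
```

```bash
python3 -c "
from h import *
to(.4378,.1306,.23,-10)"
```

```text
move mm [ 206.9 -202.5  -20.6] rot [ 0.0065  0.0016 -0.0094]
```

Emit:
play_rows:
  targets: [42,-41,0,0.006,0.002,-0.009,0,84,-82,0,0.006,0.002,-0.009,0,126,-124,0,0.006,0.002,-0.009,0,168,-165,20,0.006,0.002,-0.009,0,207,-202,50,0.006,0.002,-0.009,0,207,-202,95,0.006,0.002,-0.009,0,207,-202,95,0.006,0.002,-0.009,0]

```text
clock: 8.2
ee_pos: [0.4328, 0.1314, 0.1077]
ee_rot: [[0.173, 0.985, -0.016], [0.985, -0.173, 0.002], [-0.0, -0.016, -1.0]]
force: [-0.3, -0.5, 0.2]
grip_width: 0.0853
grasp_force: 0.0
```

```bash
python3 - <<'E'
from h import *
o,im,ct=see('w3'); print(o['ee_pos'])
b=max(blobs(im,(15,80,40),(35,255,255)),key=cv2.contourArea)
print(cv2.boundingRect(b))
cv2.imwrite("pics/top1.png",bot.capture("top"))
t=cv2.imread("pics/top1.png")[100:260,190:430]
cv2.imwrite("pics/c3.png",np.hstack([cv2.resize(im,(400,250)),cv2.resize(t,(375,250))]))
to(.439,.1306,.030,-10)
E
```

```text
[0.4328 0.1314 0.1077]
(307, 177, 56, 71)
move mm [-0.1  2.7 81.8] rot [-0.0069 -0.0016 -0.001 ]
```

View pics/c3.png

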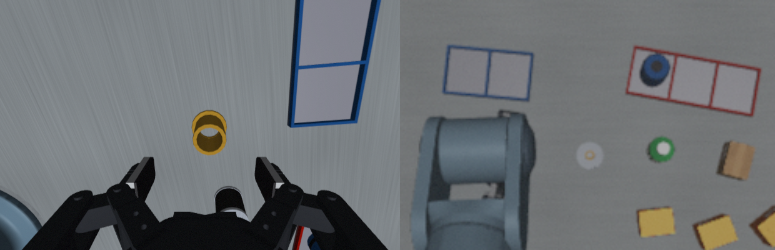

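The filter stands in the left well of the red tray, and the bushing is at wrist (335,212). I'll refine it from this nearer view.

```bash
python3 - <<'E'
from h import *
o=bot.get_obs(); im=cv2.imread("pics/w3.png"); ct=cam("wrist",o)
c=max(blobs(im,(15,80,40),(35,255,255)),key=cv2.contourArea); b=cv2.boundingRect(c)
for sel,z in ((c[:,0,1]>b[1]+b[3]-22,.052),(c[:,0,1]<b[1]+20,.007)):
    p=ray(ct,c[sel][:,0],z); s=np.linalg.lstsq(np.c_[2*p,np.ones(len(p))],(p**2).sum(1),rcond=None)[0]
    print(s[:2],np.sqrt(s[2]+s[0]**2+s[1]**2))
E
```

```text
[0.4422 0.1287] 0.019616897948839796
[0.4427 0.1294] 0.024700066785223157
```

Emit:
play_rows:
  targets: [-1,8,0,-0.007,-0.002,0,0,-1,8,40,-0.007,-0.002,0,0,-1,8,77,-0.007,-0.002,0,0,-1,8,77,-0.007,-0.002,0,0,-1,8,77,-0.007,-0.002,0,0.3,-1,8,77,-0.007,-0.002,0,0.6,-1,8,77,-0.007,-0.002,0,0.7,-1,8,77,-0.007,-0.002,0,0.7]

```text
clock: 9.3
ee_pos: [0.4448, 0.1291, 0.0359]
ee_rot: [[0.174, 0.985, 0.002], [0.985, -0.174, -0.0], [0.0, 0.002, -1.0]]
force: [-2.6, 0.5, 7.3]
grip_width: 0.0381
grasp_force: 40.6
```

```bash
python3 -c "
from h import *
print(bot.get_obs()['ee_pos']); to(.47,.05,.23,-10.5); to(.5698,-.2581,.21,-10.5)"
```

```text
[0.4448 0.1291 0.0359]
move mm [ -73.5   39.  -194. ] rot [ 0.0024 -0.0001  0.0084]
move mm [-359.5  190.8 -173.7] rot [ 0.0024 -0.0001  0.0084]
```

Emit:
play_rows:
  targets: [0,0,-50,0,0,0,0.7,0,0,-105,0.002,0,0,0.7,-20,10,-155,0.002,0,0.008,0.7,-70,38,-174,0.002,0,0.008,0.7,-123,65,-174,0.002,0,0.008,0.7,-175,93,-174,0.002,0,0.008,0.7,-228,121,-174,0.002,0,0.008,0.7,-280,149,-174,0.002,0,0.008,0.7,-330,175,-174,0.002,0,0.008,0.7,-360,191,-174,0.002,0,0.008,0.7]

```text
clock: 10.55
ee_pos: [0.5692, -0.2613, 0.2081]
ee_rot: [[0.184, 0.983, -0.002], [0.983, -0.184, -0.0], [-0.001, -0.002, -1.0]]
force: [0.3, -0.2, -3.2]
grip_width: 0.0383
grasp_force: 42.5
```

Emit:
play_rows:
  targets: [0,0,40,0,0,0,0.7,0,0,90,0,0,0,0.7,0,0,110,0,0,0,0.7,0,0,110,0,0,0,0.7]

```text
clock: 11.05
ee_pos: [0.5681, -0.258, 0.0971]
ee_rot: [[0.182, 0.983, -0.004], [0.983, -0.182, 0.002], [0.001, -0.004, -1.0]]
force: [0.1, -0.8, -2.4]
grip_width: 0.0377
grasp_force: 42.3
```

```bash
python3 -c "
from h import *
o=bot.get_obs();print(o['ee_pos'],o['grip_width'],o['force']); to(.5698,-.2581,.046,-10.5)"
```

```text
[ 0.5681 -0.258   0.0971] 0.03773483711993038 [ 0.0587 -0.7651 -2.438 ]
move mm [ 0.2  1.9 51.1] rot [-0.0045 -0.001   0.0005]
```

Emit:
play_rows:
  targets: [0,2,30,-0.004,-0.001,0,0.7,0,2,48,-0.004,-0.001,0,0.7,0,2,54,-0.004,-0.001,0,0.7,0,2,57,-0.004,-0.001,0,0.7,0,2,57,-0.004,-0.001,0,0.7,0,2,57,-0.004,-0.001,0,0.4,0,2,57,-0.004,-0.001,0,0.15,0,2,57,-0.004,-0.001,0,0.1,0,2,20,-0.004,-0.001,0,0.1,0,2,-40,-0.004,-0.001,0,0]

```text
clock: 12.3
ee_pos: [0.5694, -0.2581, 0.1372]
ee_rot: [[0.182, 0.983, -0.002], [0.983, -0.182, 0.001], [0.001, -0.003, -1.0]]
force: [0.6, -1.3, 0.7]
grip_width: 0.0855
grasp_force: 0.0
```

```bash
python3 -c "
from h import *
to(.4387,-.3,.20,-10)"
```

```text
move mm [ -65.  -121.1  -62.6] rot [-0.0026 -0.001  -0.0086]
```

Emit:
play_rows:
  targets: [0,0,-50,0,0,0,0,-30,-55,-63,-0.003,-0.001,-0.009,0,-65,-121,-63,-0.003,-0.001,-0.009,0,-65,-121,-63,-0.003,-0.001,-0.009,0,-65,-121,-63,-0.003,-0.001,-0.009,0,-65,-121,-63,-0.003,-0.001,-0.009,0]

```text
clock: 13.05
ee_pos: [0.441, -0.3007, 0.2015]
ee_rot: [[0.172, 0.985, 0.006], [0.985, -0.172, -0.003], [-0.002, 0.006, -1.0]]
force: [-0.5, -0.4, -0.3]
grip_width: 0.0855
grasp_force: 0.0
```

```bash
python3 - <<'E'
from h import *
o,im,ct=see('w4'); print(o['ee_pos'])
for c in blobs(im,(5,40,60),(25,200,255),300): 
    b=cv2.boundingRect(c); print(b,rect(ct,c,.054),cv2.mean(cv2.cvtColor(im,cv2.COLOR_BGR2HSV)[b[1]:b[1]+b[3],b[0]:b[0]+b[2]])[:3])
E
```

```text
[ 0.441  -0.3007  0.2015]
(286, 118, 62, 52) [ 439.7225 -252.6685   45.5117   58.5349   74.6933] (27.777915632754343, 109.86507444168734, 159.40012406947892)
(412, 102, 60, 47) [ 563.2534 -256.5463   42.5045   58.6015   77.0246] (39.51914893617022, 153.66099290780141, 121.18368794326241)
```

View pics/w4.png

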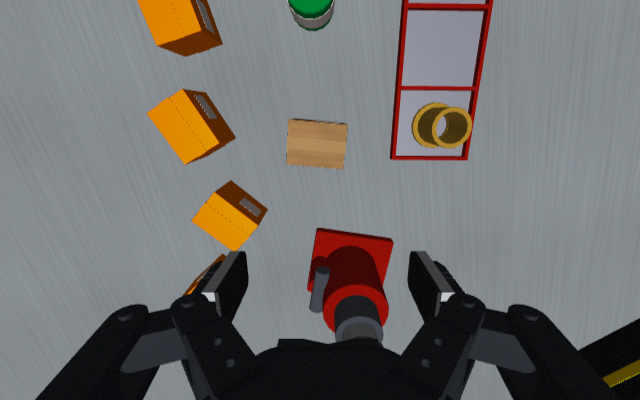

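The wrist view shows the bushing upright in the near end well (440,126). The brown carton is at (316,144), with its long side at yaw about -15, and the orange boxes sit clear to its left.

```bash
python3 -c "
from h import *
to(.4405,-.2525,.12,-15.3); to(.4405,-.2525,.028,-15.3)"
```

```text
move mm [47.5 -9.3 81.2] rot [0.0058 0.002  0.0943]
move mm [ 47.7  -9.8 173.2] rot [0.0058 0.002  0.0943]
```

Emit:
play_rows:
  targets: [30,-6,20,0.006,0.002,0.094,0,48,-10,60,0.006,0.002,0.094,0,48,-10,81,0.006,0.002,0.094,0,48,-10,81,0.006,0.002,0.094,0,48,-10,130,0.006,0.002,0.094,0,48,-10,172,0.006,0.002,0.094,0,48,-10,172,0.006,0.002,0.094,0,48,-10,172,0.006,0.002,0.094,0.2,48,-10,172,0.006,0.002,0.094,0.5,48,-10,172,0.006,0.002,0.094,0.5]

```text
clock: 14.35
ee_pos: [0.4411, -0.2539, 0.0318]
ee_rot: [[0.265, 0.964, 0.003], [0.964, -0.265, -0.003], [-0.002, 0.004, -1.0]]
force: [0.2, -0.0, 7.1]
grip_width: 0.0573
grasp_force: 44.6
```

```bash
python3 -c "
from h import *
o=bot.get_obs();print(o['ee_pos'],o['force']); to(.5836,-.1834,.17,-10.5)"
```

```text
[ 0.4411 -0.2539  0.0318] [ 0.2394 -0.0092  7.0754]
move mm [ 105.4  119.3 -137.9] rot [ 0.004   0.0026 -0.0847]
```

Emit:
play_rows:
  targets: [0,0,-45,0,0,0,0.5,0,0,-95,0.004,0.003,0,0.5,15,17,-135,0.004,0.003,-0.04,0.5,50,57,-138,0.004,0.003,-0.085,0.5,85,97,-138,0.004,0.003,-0.085,0.5,105,119,-138,0.004,0.003,-0.085,0.5,105,119,-138,0.004,0.003,-0.085,0.5,105,119,-100,0.004,0.003,-0.085,0.5,105,119,-65,0.004,0.003,-0.085,0.5,105,119,-65,0.004,0.003,-0.085,0.5]

```text
clock: 15.6
ee_pos: [0.5788, -0.1819, 0.0911]
ee_rot: [[0.183, 0.983, -0.01], [0.983, -0.183, 0.007], [0.005, -0.011, -1.0]]
force: [-0.4, 0.6, -1.8]
grip_width: 0.0575
grasp_force: 44.2
```

```bash
python3 -c "
from h import *
o=bot.get_obs();print(o['ee_pos'],o['grip_width'],o['force']); to(.5836,-.1834,.036,-10.5)"
```

```text
[ 0.5788 -0.1819  0.0911] 0.057492141088046324 [-0.4415  0.5906 -1.7916]
move mm [-0.9  5.6 55.1] rot [-0.0113 -0.0051 -0.0006]
```

Emit:
play_rows:
  targets: [0,2,20,0,0,0,0.5,0,2,35,0,0,0,0.5,0,2,42,0,0,0,0.5,0,2,42,0,0,0,0.5]

```text
clock: 16.1
ee_pos: [0.5834, -0.1827, 0.0515]
ee_rot: [[0.182, 0.983, -0.005], [0.983, -0.182, 0.004], [0.003, -0.005, -1.0]]
force: [0.6, -0.1, -2.0]
grip_width: 0.0572
grasp_force: 44.4
```

```bash
python3 -c "
from h import *
o=bot.get_obs();print(o['ee_pos'],o['force']); to(.5836,-.1834,.0365,-10.5)"
```

```text
[ 0.5834 -0.1827  0.0515] [ 0.5538 -0.1156 -1.9803]
move mm [-0.7  0.4 15. ] rot [-0.0054 -0.0034  0.0003]
```

Emit:
play_rows:
  targets: [0,0,9,-0.004,-0.003,0,0.5,0,0,14,-0.004,-0.003,0,0.5,0,0,16,-0.004,-0.003,0,0.5,0,0,16,-0.004,-0.003,0,0.5,0,0,16,-0.004,-0.003,0,0.25,0,0,16,-0.004,-0.003,0,0.08,0,0,16,-0.004,-0.003,0,0.04,0,0,-20,0,0,0,0.04,0,0,-75,0,0,0,0,0,0,-135,0,0,0,0]

```text
clock: 17.35
ee_pos: [0.5837, -0.1832, 0.188]
ee_rot: [[0.182, 0.983, -0.005], [0.983, -0.182, 0.005], [0.004, -0.006, -1.0]]
force: [1.3, 0.4, 1.0]
grip_width: 0.0855
grasp_force: 0.0
```

```bash
python3 -c "
from h import *
print(bot.get_obs()['grip_width'])
to(.4585,-.16,.20,-10)"
```

```text
0.08546428727871876
move mm [   0.  -127.4  -11.2] rot [-0.0057 -0.0036 -0.0085]
```

Emit:
play_rows:
  targets: [0,-50,-11,-0.003,-0.003,-0.008,0,0,-100,-11,-0.003,-0.003,-0.008,0,0,-127,-11,-0.003,-0.003,-0.008,0,0,-127,-11,-0.003,-0.003,-0.008,0,0,-127,-11,-0.003,-0.003,-0.008,0]

```text
clock: 17.98
ee_pos: [0.4602, -0.1607, 0.1991]
ee_rot: [[0.174, 0.985, -0.0], [0.985, -0.174, -0.0], [-0.0, -0.0, -1.0]]
force: [0.5, 0.1, -0.0]
grip_width: 0.0858
grasp_force: 0.0
```

```bash
python3 - <<'E'
from h import *
o,im,ct=see('w5'); print(o['ee_pos'])
cv2.imwrite("pics/top2.png",bot.capture("top"))
for c in blobs(im,(50,80,30),(85,255,255)): print(cv2.boundingRect(c),circ(ct,c,.056))
w=[c for c in blobs(im,(0,0,190),(180,40,255),80)]
for c in w: print("white",cv2.boundingRect(c),circ(ct,c,.08))
to(.4590,-.121,.12,-10); to(.4590,-.121,.030,-10)
E
```

```text
[ 0.4602 -0.1607  0.1991]
(297, 131, 43, 44) [ 458.5469 -120.5945   21.9083]
white (306, 147, 23, 22) [ 458.0954 -121.0263   10.4812]
move mm [38.8 -8.1 78.8] rot [-0.0008  0.     -0.0002]
move mm [ 38.8  -8.  168.8] rot [-0.0008  0.     -0.0002]
```

View pics/w5.png

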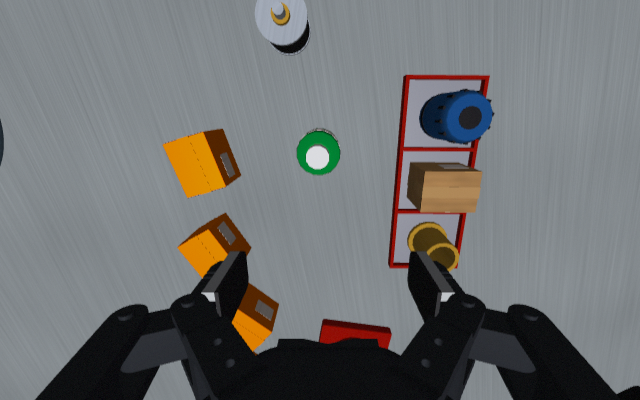

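The red kit is right: the filter (458,116), carton (444,187) and bushing (433,246) each stand in a well with the carton in the middle. The bottle is at (318,153), i.e. (0.4585,-0.1207).

Emit:
play_rows:
  targets: [25,-5,30,0,0,0,0,39,-8,79,0,0,0,0,39,-8,79,0,0,0,0,39,-8,79,0,0,0,0,39,-8,125,0,0,0,0,39,-8,169,0,0,0,0,39,-8,169,0,0,0,0,39,-8,169,0,0,0,0.3,39,-8,169,0,0,0,0.65,39,-8,169,0,0,0,0.65]
  grip_force: 35

```text
clock: 19.32
ee_pos: [0.4597, -0.1214, 0.032]
ee_rot: [[0.174, 0.985, 0.002], [0.985, -0.174, -0.002], [-0.001, 0.002, -1.0]]
force: [-1.0, -0.2, 6.3]
grip_width: 0.0429
grasp_force: 35.2
```

```bash
python3 -c "
from h import *
o=bot.get_obs();print(o['ee_pos'],o['force']); a=np.radians(-5.4)
for s in (-1,1): print(.598-s*.038*np.sin(a),.187+s*.038*np.cos(a))
to(.5944,.1492,.22,-5.4)"
```

```text
[ 0.4597 -0.1214  0.032 ] [-1.0359 -0.1574  6.2943]
0.5944238840938965 0.14916864534508295
0.6015761159061035 0.22483135465491705
move mm [ 289.7   86.  -188.2] rot [ 0.0024  0.0014 -0.0806]
```

Emit:
play_rows:
  targets: [0,0,-50,0,0,0,0.65,0,0,-105,0.002,0.001,0,0.65,30,6,-150,0.002,0.001,0,0.65,80,17,-180,0.002,0.001,-0.02,0.65,140,31,-188,0.002,0.001,-0.04,0.65,200,44,-188,0.002,0.001,-0.06,0.65,260,57,-188,0.002,0.001,-0.08,0.65,320,70,-188,0.002,0.001,-0.08,0.65,365,80,-188,0.002,0.001,-0.08,0.65,365,80,-188,0.002,0.001,-0.08,0.65]

```text
clock: 20.58
ee_pos: [0.6009, 0.2277, 0.2181]
ee_rot: [[0.091, 0.996, -0.002], [0.996, -0.091, 0.002], [0.002, -0.002, -1.0]]
force: [0.3, 0.1, -1.9]
grip_width: 0.043
grasp_force: 36.8
```

Emit:
play_rows:
  targets: [0,0,40,0,0,0,0.65,0,0,90,0,0,0,0.65,0,0,120,0,0,0,0.65,0,0,120,0,0,0,0.65]

```text
clock: 21.08
ee_pos: [0.598, 0.2239, 0.0951]
ee_rot: [[0.096, 0.995, -0.009], [0.995, -0.096, 0.0], [-0.0, -0.009, -1.0]]
force: [-0.2, -0.3, -1.4]
grip_width: 0.0428
grasp_force: 36.7
```

```bash
python3 -c "
from h import *
o=bot.get_obs();print(o['ee_pos'],o['force']);to(.6016,.2248,.036,-5.4)"
```

```text
[0.598  0.2239 0.0951] [-0.1503 -0.2677 -1.4022]
move mm [ 1.2  4.1 59.1] rot [-0.009   0.0004 -0.0016]
```

Emit:
play_rows:
  targets: [1,2,30,-0.003,0,0,0.65,1,2,48,-0.003,0,0,0.65,1,2,55,-0.003,0,0,0.65,1,2,59,-0.003,0,0,0.65,1,2,60,-0.003,0,0,0.65,1,2,60,-0.003,0,0,0.65]

```text
clock: 21.82
ee_pos: [0.6026, 0.2262, 0.0382]
ee_rot: [[0.095, 0.995, 0.001], [0.995, -0.095, 0.002], [0.002, 0.001, -1.0]]
force: [0.7, -0.8, -1.2]
grip_width: 0.0428
grasp_force: 36.8
```

Emit:
play_rows:
  targets: [0,0,0,0,0,0,0.65,0,0,0,0,0,0,0.4,0,0,0,0,0,0,0.15,0,0,0,0,0,0,0.1,0,0,-35,0,0,0,0.1,0,0,-90,0,0,0,0,0,0,-150,0,0,0,0,0,0,-165,0,0,0,0]

```text
clock: 22.82
ee_pos: [0.6047, 0.2264, 0.2085]
ee_rot: [[0.095, 0.995, 0.009], [0.995, -0.095, 0.003], [0.004, 0.009, -1.0]]
force: [0.0, 0.7, 0.0]
grip_width: 0.0857
grasp_force: 0.0
```

```bash
python3 -c "
from h import *
to(.449,-.04,.20,-8)"
```

```text
move mm [-280.  -129.8    6.3] rot [ 0.0086 -0.0041  0.0447]
```

Emit:
play_rows:
  targets: [-50,-23,0,0,0,0.02,0,-105,-49,0,0.005,-0.004,0.045,0,-160,-74,0,0.005,-0.004,0.045,0,-215,-100,0,0.005,-0.004,0.045,0,-280,-130,6,0.005,-0.004,0.045,0,-280,-130,6,0.005,-0.004,0.045,0,-280,-130,6,0.005,-0.004,0.045,0]

```text
clock: 23.7
ee_pos: [0.446, -0.0407, 0.1958]
ee_rot: [[0.141, 0.99, -0.006], [0.99, -0.141, -0.001], [-0.002, -0.006, -1.0]]
force: [-0.6, 0.2, -0.8]
grip_width: 0.0858
grasp_force: 0.0
```

```bash
python3 - <<'E'
from h import *
o,im,ct=see('w6'); print(o['ee_pos'])
for c in blobs(im,(80,5,150),(130,60,255),200): 
    b=cv2.boundingRect(c)
    if b[2]<100: print(b,circ(ct,c,.05))
E
```

```text
[ 0.446  -0.0407  0.1958]
(424, 190, 51, 51) [569.2991 -87.2512  35.5269]
(301, 125, 47, 47) [448.6711   2.7272  23.735 ]
```

View pics/w6.png

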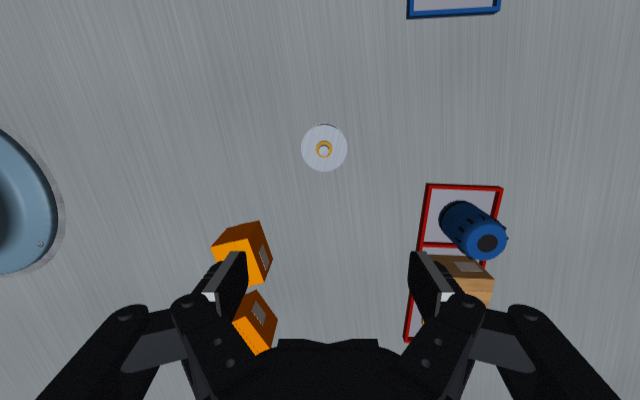

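The mount's disc is at (324,148), i.e. (0.4487,0.0027), and the ground around it is clear.

```bash
python3 -c "
from h import *
to(.449,.0025,.12,-6); to(.449,.0025,.026,-6)"
```

```text
move mm [42.7 -2.9 75.9] rot [-0.0057  0.0022 -0.0352]
move mm [ 43.   -2.4 169.9] rot [-0.0057  0.0022 -0.0352]
```

Emit:
play_rows:
  targets: [25,-2,30,0,0,-0.035,0,43,-3,76,-0.003,0.002,-0.035,0,43,-3,76,-0.003,0.002,-0.035,0,43,-3,76,-0.003,0.002,-0.035,0,43,-3,125,-0.003,0.002,-0.035,0,43,-3,167,-0.003,0.002,-0.035,0,43,-3,167,-0.003,0.002,-0.035,0,43,-3,167,-0.003,0.002,-0.035,0.3,43,-3,167,-0.003,0.002,-0.035,0.65,43,-3,167,-0.003,0.002,-0.035,0.65]
  grip_force: 40

```text
clock: 25.0
ee_pos: [0.4502, 0.0016, 0.0316]
ee_rot: [[0.105, 0.995, 0.001], [0.995, -0.105, -0.001], [-0.001, 0.001, -1.0]]
force: [-2.7, 0.0, 8.9]
grip_width: 0.044
grasp_force: 39.3
```

```bash
python3 -c "
from h import *
o=bot.get_obs();print(o['ee_pos'],o['force']); to(.5944,.1492,.20,-5.4)"
```

```text
[0.4502 0.0016 0.0316] [-2.7406  0.0218  8.859 ]
move mm [ 161.6  128.2 -168.5] rot [ 0.0014  0.0013 -0.0106]
```

Emit:
play_rows:
  targets: [0,0,-50,0,0,0,0.65,0,0,-105,0.001,0.001,-0.01,0.65,15,12,-150,0.001,0.001,-0.01,0.65,55,44,-168,0.001,0.001,-0.01,0.65,100,79,-168,0.001,0.001,-0.01,0.65,140,111,-168,0.001,0.001,-0.01,0.65,162,128,-168,0.001,0.001,-0.01,0.65,162,128,-130,0.001,0.001,-0.01,0.65,162,128,-75,0.001,0.001,-0.01,0.65,162,128,-60,0.001,0.001,-0.01,0.65]

```text
clock: 26.25
ee_pos: [0.59, 0.1497, 0.0855]
ee_rot: [[0.095, 0.995, -0.01], [0.996, -0.095, 0.0], [-0.001, -0.01, -1.0]]
force: [-0.5, -0.5, -1.6]
grip_width: 0.0437
grasp_force: 41.3
```

Emit:
play_rows:
  targets: [0,0,20,0,0,0,0.65,0,0,35,0,0,0,0.65,0,0,40,0,0,0,0.65,0,0,40,0,0,0,0.65]

```text
clock: 26.75
ee_pos: [0.593, 0.1499, 0.0491]
ee_rot: [[0.095, 0.995, -0.003], [0.995, -0.095, 0.001], [0.001, -0.003, -1.0]]
force: [-0.6, -0.2, -1.1]
grip_width: 0.0439
grasp_force: 41.3
```

```bash
python3 -c "
from h import *
o=bot.get_obs();print(o['ee_pos'],o['force']);to(.5944,.1492,.0356,-5.4)"
```

```text
[0.593  0.1499 0.0491] [-0.5709 -0.2384 -1.0853]
move mm [-0.5  1.5 13.5] rot [-0.0027 -0.0005 -0.0008]
```

Emit:
play_rows:
  targets: [0,1,7,-0.002,0,0,0.65,0,1,12,-0.002,0,0,0.65,0,1,15,-0.002,0,0,0.65,0,1,15,-0.002,0,0,0.65,0,1,15,-0.002,0,0,0.65]

```text
clock: 27.38
ee_pos: [0.594, 0.1499, 0.0356]
ee_rot: [[0.095, 0.996, -0.001], [0.996, -0.095, 0.0], [0.0, -0.002, -1.0]]
force: [-5.0, 0.1, 10.2]
grip_width: 0.044
grasp_force: 42.0
```

Emit:
play_rows:
  targets: [0,0,0,0,0,0,0.4,0,0,0,0,0,0,0.15,0,0,0,0,0,0,0.1,0,0,-30,0,0,0,0.1,0,0,-90,0,0,0,0,0,0,-150,0,0,0,0,-50,-60,-170,0,0,0,0,-100,-120,-170,0,0,0,0,-100,-120,-170,0,0,0,0,-100,-120,-170,0,0,0,0]

```text
clock: 28.62
ee_pos: [0.4636, 0.0608, 0.2037]
ee_rot: [[0.097, 0.995, -0.001], [0.995, -0.097, 0.0], [0.0, -0.001, -1.0]]
force: [0.4, 0.6, 0.6]
grip_width: 0.0848
grasp_force: 0.0
```

```bash
python3 - <<'E'
from h import *
o,im,ct=see('w7'); t=bot.capture("top"); print(o['ee_pos'],o['force'])
cv2.imwrite("pics/c7.png",np.hstack([cv2.resize(im[:300],(448,300)),cv2.resize(t[110:230,120:260],(350,300))]))
E
```

```text
[0.4636 0.0608 0.2037] [0.3706 0.615  0.633 ]
```

View pics/c7.png

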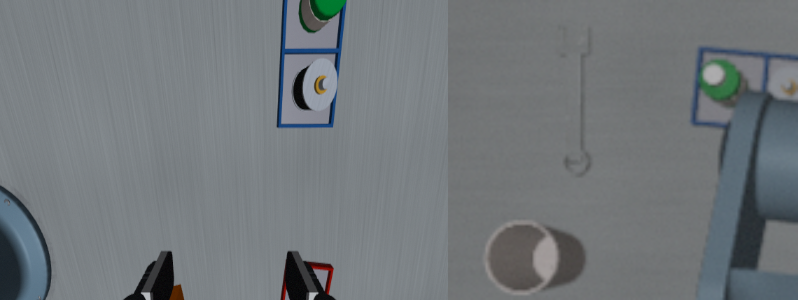

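In this view the mount (317,85) and the bottle (320,10) each stand upright in a well of the blue tray. The red kit was seen in order earlier, the wrench and cup have not moved, and the gripper is clear. Handing in.

```bash
python3 -c "
from station import bot
print(bot.close_job())"
```

```text
the job is handed in; nothing more can be done
None
```

I handed the job in at about 29 s: the filter, carton (middle well) and bushing stand upright in the red tray, the bottle and mount upright in the blue tray, and I never touched the wrench, cup, jack or orange boxes.

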